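Wedge the tilting setting plate level and set the open connector tray on it

TASK

The front edge of the small tilting metal plate has sagged: take the wooden wedge out of its holder and lay it flat on the bench in front of that edge, thin end towards the gap, and let go of it; then push it in from its thick end, straight under the edge, until the plate is level, its top flush with the two front posts, and leave it there. Once the plate is level and your hand is off it, take the open tray of loose connectors, carry it upright without losing any, and set it down on the plate so that it stands wholly on it. Knock nothing over.

Things in the scene. Friction and masses are not known exactly. Their poses are not given: they have to be found in the camera images.
- rig: Grey fixed frame of a tilting plate, 190 mm wide, 165 mm deep. Origin: on the bench under the middle of the plate's sagging front edge (x = 0 within 3 mm). x points level from that edge to the rear hinge (axis at x = 135 mm, 29 mm up): the way the wedge is pushed; z up. Foot rails 10 mm high at y = +-86 mm; under the plate the bench is free over y = +-60 mm.
- plate (a joint): Tilt of the steel plate (126 mm front to back, 150 mm wide, 10 mm thick, 0.6 kg) about its rear hinge, rad: 0 = level, negative = front edge low, positive = too high. At the start it hangs on its stop at -0.134, its front lower edge 6 mm above the bench (24 mm when level). It swings freely and sinks back unless held up.
- post_top (a point): Middle of the top of the left (y = +86 mm in the rig's frame) of the two 14 mm square fixed posts beside the plate's front corners (the other at y = -86 mm); 34 mm above the bench: the plate's top is flush with both when it is level.
- plate_top (a point): Centre of the plate's upper face (126 x 150 mm); 34 mm above the bench when level; x and y along the rig's when level.
- wedge_mid (a point): Middle of the loose light-wood wedge: 150 mm long, 44 mm wide (y), thickness rising evenly from 3 mm at the thin end (x = +75 mm) to 33 mm at the thick end (x = -75 mm); 140 g, centre of mass at x = -21 mm. The point is half-way along, 9 mm above the flat underside (18 mm thick there). z up when it lies flat, as it does at the start, thick end in the holder.
- wedge_tip (a point): Middle of the wedge's thin end, 1.5 mm above its underside, 75 mm from wedge_mid; same axes.
- holder: Grey fixed U-shaped pocket, open above and to the front, round the thick end of the parked wedge: side walls 10 mm thick, 24 mm high at y = +-31 mm (pocket 52 mm wide), from x = -89 to -41 mm; end wall at x = -84 mm. Origin on the bench under the middle of the parked wedge, x towards its thin end. Lift the wedge straight up out of it.
- tray_mid (a point): Centre of the loose open steel tray: 90 mm long (x), 54 mm wide (y), 36 mm high, walls 3 mm, about 160 g, standing on the bench; the point is 18 mm above its underside. z up when upright. Three loose connectors lie in it.
- wedge: The wedge itself: same axes as point wedge_mid, origin on its underside, half-way along. The plate is level when the thin end is about 105 mm past its front edge (30 mm less or more is clearly off); some newtons push it in and it stays where it is left.
- tray: The tray itself: same axes as point tray_mid, origin at the centre of its underside.
- connector_1: One of three loose black two-pin connectors (59 x 8 x 7 mm, 10 g) in the tray; origin at the centre of its underside, y along it.
- connector_5: Second loose connector in the tray, as connector_1.
- connector_7: Third loose connector in the tray, as connector_1.
- solvent_bottle: White pump bottle, 60 mm thick, 136 mm tall, standing at the left side; leave it standing. Origin at the centre of its base.
- qc_stamp: Hand stamp with a wooden knob, 26 x 34 mm, 64 mm tall, standing at the back; leave it standing. Origin at the centre of its base.

How it is judged:
By the outcome, as a careful person would: the job done as asked, in the order asked, and still so for the second after the job is handed in, with the robot touching nothing.
It also fails if it takes over 72 s, if anything falls off the work surface, if the arm or the gripper's body presses on something with over 40 N, if the wrist force passes 120 N, or if a joint passes its speed limit or range.

ROBOT

A 6-joint arm with a two-finger parallel gripper is mounted at the origin on the work surface; the furniture and walls round the work are solid. World frame = base frame: x ahead of the robot, y to its left, z up, the work surface at z = 0. Lengths are in m, angles in rad, forces in N, time in s.
With the tool pointing down it reaches from about 0.25 to 0.775 m from the base axis. Payload 4 kg.
Tool frame: the origin (TCP) lies on the centre line of the jaws, within the pads' length; the fingertips stand 19 mm ahead of it and the grasp point (between the pads) is the TCP; x points along the fingers, z is the direction in which the jaws open and shut, and the axes are right-handed (so a half turn about x gives the same grasp; the last joint's range is limited). The gripper opens to 94 mm and grips with 3 to 60 N. Pads are 16 mm wide; open, the fingers measure 119 mm over their backs; the gripper's body (75 mm by 177 mm) begins 78 mm behind the grasp point.
Start: joints at [1.069, 0.087, 1.371, -0, 1.684, -0.103], TCP at [0.214, 0.507, 0.225] pointing down, gripper open.
Joint ranges: [-3.1, 3.1], [-0.76, 2.03], [0.27, 2.55], [-1.08, 4.22], [0.17, 2.65], [-2.57, 2.57]. Speed limits (rad/s): [2.79, 2.79, 3.14, 3.14, 3.14, 3.14].

INTERFACE

Orientations are given as [roll, pitch, yaw] about the fixed x, y, z axes, in that order (R = Rz(yaw) Ry(pitch) Rx(roll)).
In Python, from bench import robot, snapshot, camera_params gives the robot as it stands.
- The arm moves only by the tool step_arm, never from a script. Its argument "motion" is text: rows parted by semicolons, each of 7 numbers parted by spaces: the opening in per cent of the stroke, from 0 (shut) to 100 (fully open), then the shift along the tool's x, y, z in cm, then the turn, a rotation vector about the tool's x, y, z in rad. A call has 1 to 20 rows; each row shifts and turns the commanded pose from where the row before left it, along the tool's axes as they then stand; what a row does not reach is not made up. A row lasts 1/12 s, in which the tool goes at most 41.7 mm and 7.16 degrees, less where a joint would pass 70% of its speed; a pose out of reach is approached as far as the arm can. A call with a gripper value outside its range is refused whole. The fingers move at their own pace and stop on an object; the grip force is fixed at half the most. Time passes only in rows, so rows that do not move let the fingers close. It gives the time, the measured TCP pose, the force and the opening at its end, in the units of the state.
- robot.get_obs(): the state, without advancing time (a new reading comes with each control period).
- snapshot(name): name is "side" or "top" or "wrist"; returns the picture (400x640x3 uint8, red, green, blue); there is no depth.
- camera_params(name): a dict with "fx", "fy", "cx", "cy" (pixels), "R" (3x3) and "t" (3): a world point X has camera coordinates R X + t. Camera axes: x right, y down, z forward; pixel columns grow to the right and rows downward; lengths in m; the calibration is good to about 2 mm. A picture is of the moment at which its call begins: read the wrist's pose just before it. camera_params takes no time and is no camera call; for the wrist camera it gives the pose at the moment of the call.
- robot.close_job(): hands the job in, once; it reports no verdict.
The state is a dict: "time": time; "joint_positions": joint angles; "qvel": joint speeds; "joint_torque": joint torques, N m; "tool_pos": TCP position; "ee_rot": TCP orientation; "wrist_force": force on the tool from outside, world axes, zero at the start; "wrist_torque": the same for the moment, N m; "width": finger opening in m.
Only numpy, scipy, OpenCV 4.12 (cv2) and the standard library are available. Lean on these libraries where they do the work, as an engineer would, in place of code of your own. Each camera call takes 0.05 s, during which the arm holds its last target.

## Working session

There is one attempt and no reset: what is moved stays moved. The work goes in short steps, Python scripts to look and compute and a tool call to move; the robot and the scene stay as the last step left them, time stands still between calls to the robot, and variables do not carry over. Pictures are saved under pics/ and viewed, and the job is handed in when it is done.

Besides the shell and the picture viewer there is one more tool, called after "Emit:" as name(argument=value, ...) on one line, values as JSON. step_arm: Moves the arm, as the interface text tells. Its arguments: {"type":"object","properties":{"motion":{"type":"string"}},"required":["motion"]}

```bash
ls; mkdir -p pics; python3 - <<'E'
from bench import robot, snapshot, camera_params
import cv2
for n in ["side","top","wrist"]:
    p=camera_params(n); print(n,p)
    cv2.imwrite(f"pics/{n}0.png",snapshot(n)[:,:,::-1])
print(robot.get_obs())
E
```

```text
pics
side {'fx': 474.4868280420564, 'fy': 474.4868280420564, 'cx': 316.01455585016953, 'cy': 199.8894997588849, 'R': array([[ 0.93283151, -0.35944085,  0.025053  ],
       [-0.1366347 , -0.41722204, -0.89847467],
       [ 0.33340117,  0.83470237, -0.43830995]]), 't': array([-0.45149204,  0.14603032,  1.22550985])}
top {'fx': 478.84348720283583, 'fy': 478.84348720283583, 'cx': 327.04640185111197, 'cy': 194.76858068084155, 'R': array([[-0.02173154, -0.99960541,  0.01779779],
       [-0.99306817,  0.01952572, -0.11590665],
       [ 0.1155134 , -0.02019325, -0.99310064]]), 't': array([0.09599543, 0.5234551 , 1.40471036])}
wrist {'fx': 296.3334667408504, 'fy': 296.3334667408504, 'cx': 318.2999286899141, 'cy': 193.90566797007656, 'R': array([[ 0.38763282,  0.92181274, -0.00143929],
       [ 0.88338926, -0.37102831,  0.28628904],
       [ 0.26337087, -0.11224648, -0.95814222]]), 't': array([-0.54938903, -0.03155933,  0.39146123])}
{'time': 0.15, 'joint_positions': array([ 1.06892068e+00,  8.78691099e-02,  1.37186076e+00,  7.68747839e-06,
        1.68362704e+00, -1.03129605e-01]), 'qvel': array([-1.55641115e-03, -2.66517708e-03, -3.70285174e-03, -2.61265786e-04,
       -5.14430758e-05, -1.14336835e-03]), 'joint_torque': array([ 2.32594670e-03, -3.40641081e+01, -3.02792180e+01,  7.19047012e-02,
        3.05483141e-02, -1.32520645e-04]), 'tool_pos': array([0.2133786 , 0.50651111, 0.22355069]), 'ee_rot': array([ 3.03413258,  1.56903205, -2.07700158]), 'wrist_force': array([ 0.42105027, -0.52487942,  0.35729638]), 'wrist_torque': array([ 0.00816218, -0.00403381,  0.00631706]), 'width': 0.09399681380597891}
```

View pics/side0.png

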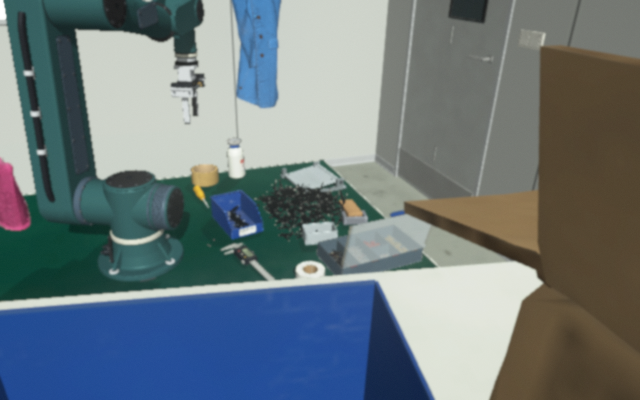

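View pics/top0.png

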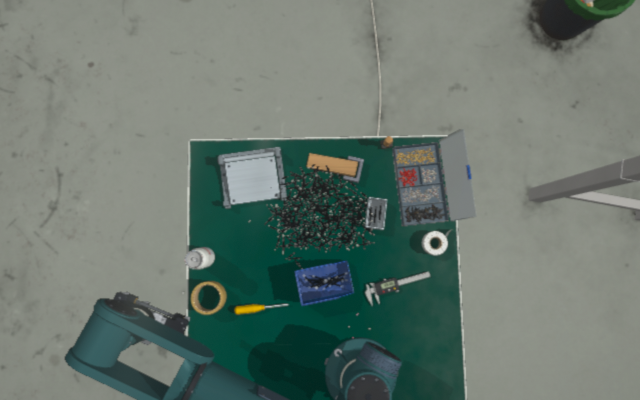

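View pics/wrist0.png

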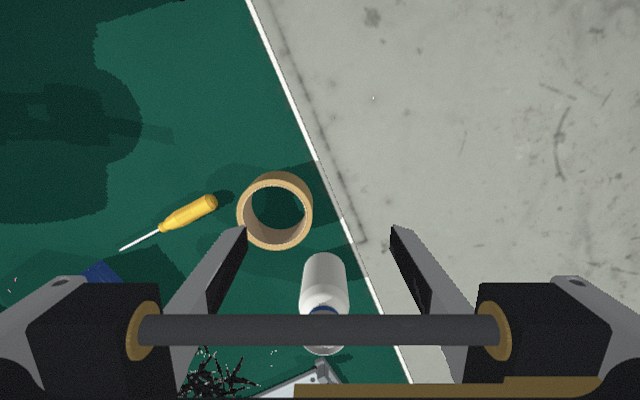

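```bash
python3 - <<'E'
import cv2
im=cv2.imread("pics/top0.png")
cv2.imwrite("pics/t0a.png",cv2.resize(im[130:240,205:405],None,fx=4,fy=4,interpolation=cv2.INTER_CUBIC))
im=cv2.imread("pics/side0.png")
cv2.imwrite("pics/s0a.png",cv2.resize(im[150:280,250:430],None,fx=4,fy=4,interpolation=cv2.INTER_CUBIC))
E
```

```text
(no output)
```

View pics/t0a.png

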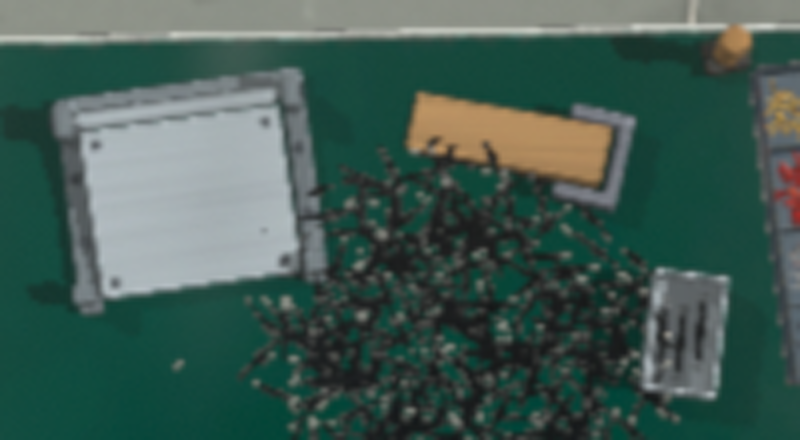

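View pics/s0a.png

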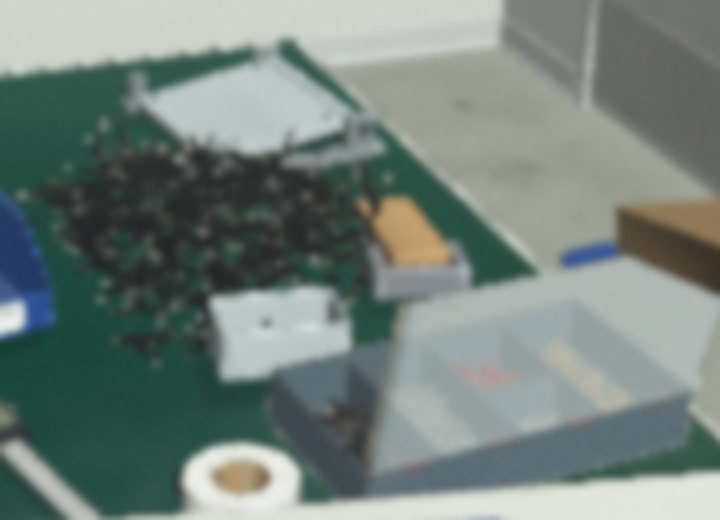

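```bash
cat > h.py <<'E'
from bench import robot, snapshot, camera_params
import numpy as np, cv2
from scipy.spatial.transform import Rotation as Ro
np.set_printoptions(precision=4,suppress=True)
def px2w(p,u,v,z):
    d=p['R'].T@np.array([(u-p['cx'])/p['fx'],(v-p['cy'])/p['fy'],1.]); c=-p['R'].T@p['t']
    return c+d*(z-c[2])/d[2]
def w2px(p,X):
    q=p['R']@np.asarray(X)+p['t']; return np.array([p['fx']*q[0]/q[2]+p['cx'],p['fy']*q[1]/q[2]+p['cy']])
def Rt(o): return Ro.from_euler('xyz',o).as_matrix()
def target(jaw):  # tool down, jaw(z axis) direction yaw angle
    z=np.array([np.cos(jaw),np.sin(jaw),0]); x=np.array([0,0,-1.]); y=np.cross(z,x); return np.c_[x,y,z]
def go(pos,R,frm=None):
    """shift in cm in tool axes & rotvec, from current measured pose (total)"""
    o=robot.get_obs() ; p,R0=(o['tool_pos'],Rt(o['ee_rot'])) if frm is None else frm
    rv=Ro.from_matrix(R0.T@R).as_rotvec()
    print('shift cm (current tool axes)',R0.T@(np.array(pos)-p)*100,'(new axes)',R.T@(np.array(pos)-p)*100,'rotvec',rv,'rows rot',np.linalg.norm(rv)/np.radians(7.16),'rows tr',np.linalg.norm(np.array(pos)-p)/.0417)
E
python3 - <<'E'
from h import *
p=camera_params('top')
f=lambda a,b:(205+a/4,130+b/4)
def P(n,a,b,z): print(n,px2w(p,*f(a,b),z))
P('postFL',88,302,.034);P('postFR',318,275,.034);P('rearL',55,105,.04);P('rearR',300,75,.04)
P('plFL',105,297,.016);P('plFR',300,270,.016);P('plRL',78,132,.034);P('plRR',278,105,.034)
P('wtipA',416,92,.003);P('wtipB',407,145,.003);P('thA',615,122,.033);P('thB',603,188,.033)
for n,a,b in[('a',655,268),('b',730,275),('c',718,398),('d',643,390)]: P('tray'+n,a,b,.036)
P('bottle',*[(200-205)*4,(258-130)*4],0.0)
P('stamp',727,70,0)
R=Rt(robot.get_obs()['ee_rot']);print(R)
print(px2w(p,190,140,0),px2w(p,465,400,0),px2w(p,446,137,0))
E
```

```text
postFL [0.4986 0.3828 0.034 ]
postFR [0.5154 0.2122 0.034 ]
rearL [0.6464 0.4066 0.04  ]
rearR [0.6659 0.2235 0.04  ]
plFL [0.5039 0.3735 0.016 ]
plFR [0.5214 0.227  0.016 ]
plRL [0.6267 0.3905 0.034 ]
plRR [0.6446 0.2408 0.034 ]
wtipA [0.659  0.1374 0.003 ]
wtipB [0.6178 0.145  0.003 ]
thA [ 0.6271 -0.0127  0.033 ]
thB [ 0.577  -0.0022  0.033 ]
traya [ 0.5154 -0.0391  0.036 ]
trayb [ 0.5091 -0.095   0.036 ]
trayc [ 0.4176 -0.0827  0.036 ]
trayd [ 0.4247 -0.0273  0.036 ]
bottle [0.3455 0.4694 0.    ]
stamp [ 0.6726 -0.1038  0.    ]
[[-0.0009 -0.9215  0.3883]
 [-0.0015  0.3883  0.9215]
 [-1.      0.0002 -0.0018]]
[0.707  0.5033 0.    ] [-0.0837 -0.306   0.    ] [ 0.7026 -0.29    0.    ]
```

```bash
python3 - <<'E'
from h import *
p=camera_params('wrist');o=robot.get_obs();R=Rt(o['ee_rot'])
c=-p['R'].T@p['t'];print('cam in tool',R.T@(c-o['tool_pos']),'axes in tool (cols x,y,z cam)\n',R.T@p['R'].T)
go([.42,.20,.27],target(np.radians(-13.6)))
E
```

```text
cam in tool [-0.1599  0.0822  0.    ] axes in tool (cols x,y,z cam)
 [[-0.0006 -0.2865  0.9581]
 [ 0.0007 -0.9581 -0.2865]
 [ 1.      0.0005  0.0008]]
shift cm (current tool axes) [ -4.6153 -30.941  -20.2323] (new axes) [ -4.6449 -24.9331  27.2902] rotvec [ 1.4094 -0.0016  0.0011] rows rot 11.278440855236058 rows tr 8.934229702090201
```

Emit:
step_arm(motion="100 -0.46 -3.1 -2.0 0 0 0;100 -0.46 -3.1 -2.0 0 0 0;100 -0.46 -3.1 -2.0 0 0 0;100 -0.46 -3.1 -2.0 0 0 0;100 -0.46 -3.1 -2.0 0 0 0;100 -0.46 -3.1 -2.0 0 0 0;100 -0.46 -3.1 -2.0 0 0 0;100 -0.46 -3.1 -2.0 0 0 0;100 -0.46 -3.1 -2.0 0 0 0;100 -0.46 -3.1 -2.0 0 0 0")

```text
time: 0.98
tool_pos: [0.4221, 0.2005, 0.2705]
ee_rot: [0.956, 1.571, 2.128]
wrist_force: [0.0, -0.5, 0.5]
width: 0.0939
```

Emit:
step_arm(motion="100 0 0 0 0.1175 0 0;100 0 0 0 0.1175 0 0;100 0 0 0 0.1175 0 0;100 0 0 0 0.1175 0 0;100 0 0 0 0.1175 0 0;100 0 0 0 0.1175 0 0;100 0 0 0 0.1175 0 0;100 0 0 0 0.1175 0 0;100 0 0 0 0.1175 0 0;100 0 0 0 0.1175 0 0;100 0 0 0 0.1175 0 0;100 0 0 0 0.1175 0 0")

```text
time: 1.98
tool_pos: [0.4214, 0.2021, 0.2701]
ee_rot: [-2.653, 1.57, -2.897]
wrist_force: [-0.4, -0.4, 0.2]
width: 0.094
```

```bash
python3 - <<'E'
from h import *
o=robot.get_obs();print(o['time'],o['tool_pos'],Rt(o['ee_rot']))
cv2.imwrite("pics/w1.png",snapshot('wrist')[:,:,::-1])
E
```

```text
1.9833 [0.4214 0.2021 0.2701] [[-0.0007  0.2414  0.9704]
 [-0.0002  0.9704 -0.2414]
 [-1.     -0.0004 -0.0007]]
```

View pics/w1.png

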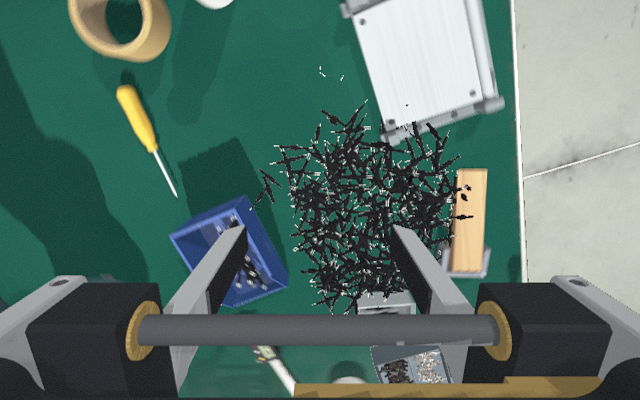

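```bash
python3 - <<'E'
import cv2
im=cv2.imread("pics/w1.png")
cv2.imwrite("pics/w1a.png",cv2.resize(im[0:150,310:510],None,fx=4,fy=4,interpolation=cv2.INTER_CUBIC))
cv2.imwrite("pics/w1b.png",cv2.resize(im[150:300,390:510],None,fx=4,fy=4,interpolation=cv2.INTER_CUBIC))
E
```

```text
(no output)
```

View pics/w1a.png

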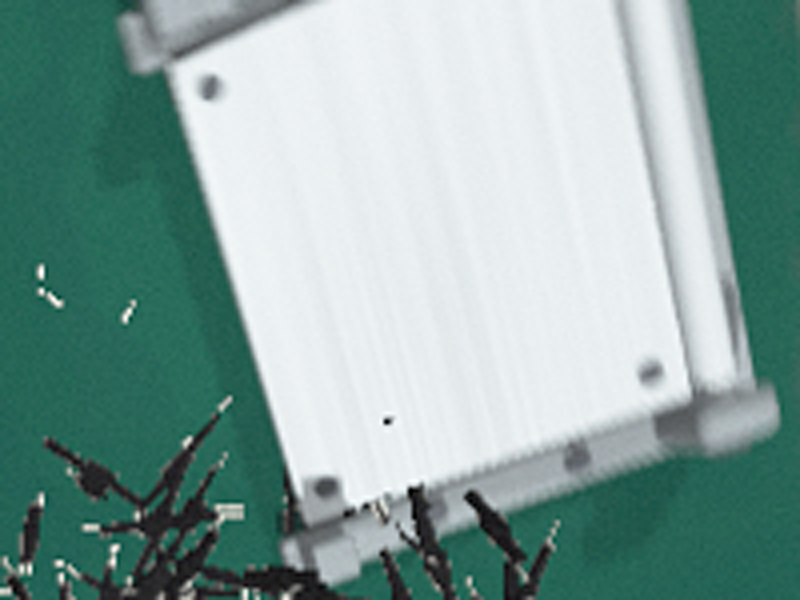

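View pics/w1b.png

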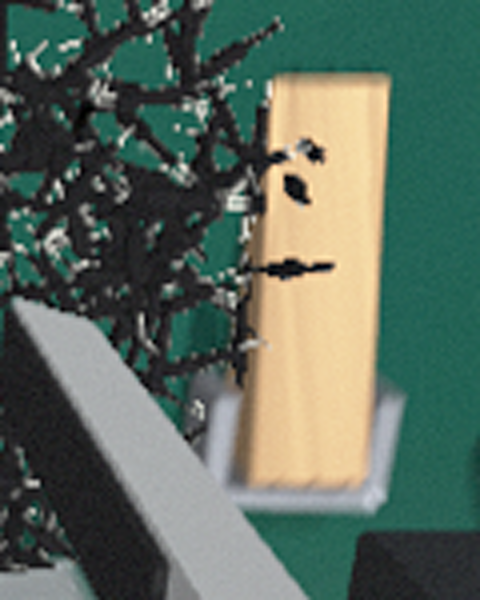

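```bash
cat > m.py <<'E'
from h import *
E
python3 - <<'E'
from h import *
p=camera_params('wrist')
def A(n,a,b,z): 
    q=px2w(p,310+a/4,b/4,z);print(n,q);return q
def B(n,a,b,z): 
    q=px2w(p,390+a/4,150+b/4,z);print(n,q);return q
L=A('postL',145,43,.034);Rr=A('postR',333,557,.034);A('plFL',167,68,.016);A('plFR',305,520,.016)
d=L-Rr;print(np.linalg.norm(d[:2]),np.degrees(np.arctan2(-d[0],d[1])),(L+Rr)/2)
t1=B('t1',272,75,.003);t2=B('t2',390,75,.003);k1=B('k1',248,485,.033);k2=B('k2',365,488,.033)
print(np.linalg.norm(t1-t2),np.linalg.norm(k1-k2));d=(t1+t2-k1-k2)/2;print(d,np.linalg.norm(d[:2]),np.degrees(np.arctan2(d[1],d[0])),(t1+t2+k1+k2)/4)
E
```

```text
postL [0.5014 0.3783 0.034 ]
postR [0.529  0.2171 0.034 ]
plFL [0.5092 0.3744 0.016 ]
plFR [0.5258 0.2288 0.016 ]
0.16360084587061532 9.715389881296593 [0.5152 0.2977 0.034 ]
t1 [0.6204 0.1465 0.003 ]
t2 [0.6623 0.1359 0.003 ]
k1 [ 0.5812 -0.0003  0.033 ]
k2 [ 0.624  -0.0124  0.033 ]
0.043261722210893944 0.044564263961901766
[ 0.0387  0.1475 -0.03  ] 0.15254767097299093 75.28632630635703 [0.622  0.0674 0.018 ]
```

```bash
python3 - <<'E'
from h import *
go([.617,.0485,.10],target(np.radians(-14.2)))
E
```

```text
shift cm (current tool axes) [ 17.0001 -10.0943  22.7327] (new axes) [ 17.0093 -10.0912  22.7272] rotvec [ 0.0004 -0.0006  0.0004] rows rot 0.0062454415780299425 rows tr 7.224849112703944
```

Emit:
step_arm(motion="75 1.0 -1.4 3.2 0 0 0;75 1.0 -1.4 3.2 0 0 0;75 2.5 -1.4 3.2 0 0 0;75 2.5 -1.4 3.2 0 0 0;75 2.5 -1.4 3.2 0 0 0;75 2.5 -1.4 3.2 0 0 0;75 2.5 -1.4 3.2 0 0 0;75 2.5 -0.3 0.33 0 0 0;75 0 0 0 0 0 0")

```text
time: 2.78
tool_pos: [0.6116, 0.0517, 0.0964]
ee_rot: [-2.891, 1.558, -3.129]
wrist_force: [-1.1, -0.7, -0.5]
width: 0.0702
```

```bash
python3 - <<'E'
from h import *
o=robot.get_obs();print(o['time'],o['tool_pos'],Rt(o['ee_rot']))
cv2.imwrite("pics/w2.png",snapshot('wrist')[:,:,::-1])
go([.617,.0485,.0225],target(np.radians(-14.2)))
E
```

```text
2.7833 [0.6116 0.0517 0.0964] [[-0.0132  0.2365  0.9715]
 [-0.0002  0.9716 -0.2365]
 [-0.9999 -0.0033 -0.0128]]
shift cm (current tool axes) [ 7.7173 -0.2996  0.6452] (new axes) [ 7.7224 -0.3077  0.5771] rotvec [ 0.01   -0.0092  0.0018] rows rot 0.10973195728562944 rows tr 1.8585189892020506
```

View pics/w2.png

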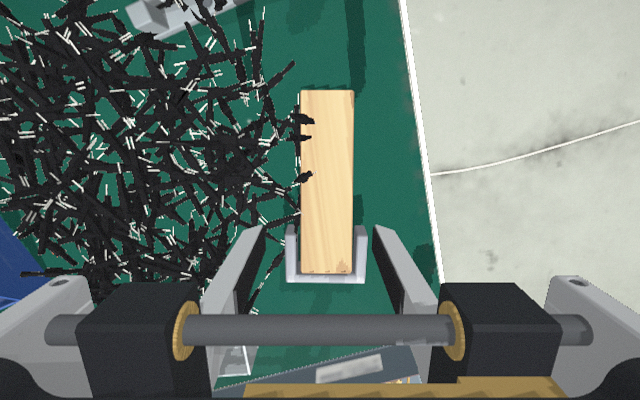

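```bash
python3 - <<'E'
from h import *
p=camera_params('wrist')
B=lambda a,b,z:px2w(p,a,b,z)
t1=B(301,90,.003);t2=B(354,90,.003);k1=B(300,272.5,.033);k2=B(352,272.5,.033)
print(t1,t2,k1,k2,np.linalg.norm(t1-t2),np.linalg.norm(k1-k2));d=(t1+t2-k1-k2)/2;print(d,np.linalg.norm(d[:2]),np.degrees(np.arctan2(d[1],d[0])),(t1+t2+k1+k2)/4)
o=robot.get_obs();print(o['tool_pos'],Rt(o['ee_rot']))
go([.617,.0485,.0225],target(np.radians(-14.2)))
E
```

```text
[0.6216 0.1489 0.003 ] [0.6637 0.1387 0.003 ] [0.5847 0.0026 0.033 ] [ 0.6286 -0.0078  0.033 ] 0.04331108536849329 0.04505106408075117
[ 0.036   0.1464 -0.03  ] 0.15077302046855698 76.18788788863517 [0.6246 0.0706 0.018 ]
[0.6122 0.0529 0.0997] [[-0.0094  0.2356  0.9718]
 [ 0.0004  0.9718 -0.2356]
 [-1.     -0.0018 -0.0092]]
shift cm (current tool axes) [ 7.7173 -0.2996  0.6452] (new axes) [ 7.7224 -0.3077  0.5771] rotvec [ 0.01   -0.0092  0.0018] rows rot 0.10973195728562944 rows tr 1.8585189892020506
```

Emit:
step_arm(motion="75 0 -0.25 0.58 0 0 0;75 1.5 0 0 0 0 0;75 1.5 0 0 0 0 0;75 1.5 0 0 0 0 0;75 1.3 0 0 0 0 0;75 1.0 0 0 0 0 0;75 0.9 0 0 0 0 0;75 0 0 0 0 0 0;75 0 0 0 0 0 0")

```text
time: 3.58
tool_pos: [0.6195, 0.05, 0.0273]
ee_rot: [2.347, 1.571, 2.11]
wrist_force: [1.1, -1.1, 0.5]
width: 0.0706
```

```bash
python3 - <<'E'
from h import *
cv2.imwrite("pics/w3.png",snapshot('wrist')[:,:,::-1])
o=robot.get_obs();print(o['time'],o['tool_pos'],Rt(o['ee_rot']),o['wrist_force'])
E
```

```text
3.6333 [0.62   0.0499 0.0279] [[ 0.0011  0.2355  0.9719]
 [ 0.0001  0.9719 -0.2355]
 [-1.      0.0003  0.0011]] [ 0.622  -0.6247 -0.1299]
```

View pics/w3.png

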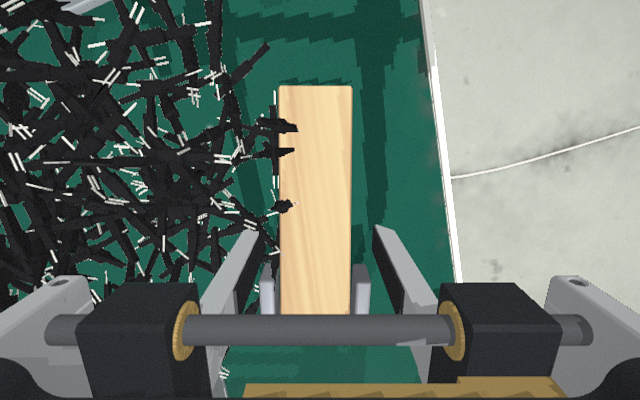

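Emit:
step_arm(motion="75 0.3 0 0 0 0 0;75 0.25 0 0 0 0 0;75 0 0 0 0 0 0;0 0 0 0 0 0 0;0 0 0 0 0 0 0;0 0 0 0 0 0 0;0 0 0 0 0 0 0;0 0 0 0 0 0 0;0 0 0 0 0 0 0;0 0 0 0 0 0 0;0 0 0 0 0 0 0")

```text
time: 4.55
tool_pos: [0.6191, 0.0499, 0.0218]
ee_rot: [-3.122, 1.57, 2.923]
wrist_force: [-2.6, -0.0, 3.1]
width: 0.0436
```

Emit:
step_arm(motion="0 -0.5 0 0 0 0 0;0 -1 0 0 0 0 0;0 -1.5 0 0 0 0 0;0 -2 0 0 0 0 0;0 -2 0 0 0 0 0;0 -1.5 0 0 0 0 0;0 -1 0 0 0 0 0;0 -0.5 0 0 0 0 0;0 0 0 0 0 0 0;0 0 0 0 0 0 0")

```text
time: 5.38
tool_pos: [0.6193, 0.0498, 0.1212]
ee_rot: [-3.012, 1.57, 3.033]
wrist_force: [0.2, -0.5, -1.9]
width: 0.0435
```

```bash
python3 - <<'E'
from h import *
cv2.imwrite("pics/w4.png",snapshot('wrist')[:,:,::-1])
o=robot.get_obs();print(o['time'],o['tool_pos'],Rt(o['ee_rot']),o['wrist_force'],o['width'],o['wrist_torque'])
p=camera_params('wrist')
R=Rt(o['ee_rot'])
# placement: grip point is at wedge x=-g
yaw=np.radians(7)
O=np.array([.515,.300]);ex=np.array([np.cos(yaw),np.sin(yaw)]);ey=np.array([-ex[1],ex[0]])
gp=O+ex*(-.09-.019)+ey*.003
print(gp)
go([*gp,.12],target(yaw-np.pi/2))
E
```

```text
5.4333 [0.6189 0.0498 0.1204] [[-0.0021  0.2358  0.9718]
 [ 0.      0.9718 -0.2358]
 [-1.     -0.0004 -0.002 ]] [ 0.5752  0.4483 -1.6031] 0.043831122687370376 [-0.0882  0.0934 -0.0382]
[0.4064 0.2897]
shift cm (current tool axes) [  0.0878  18.305  -26.3041] (new axes) [  0.0427 -18.1647 -26.4013] rotvec [ 1.2106 -0.0015  0.0016] rows rot 9.687539784231728 rows tr 7.685033799899103
```

View pics/w4.png

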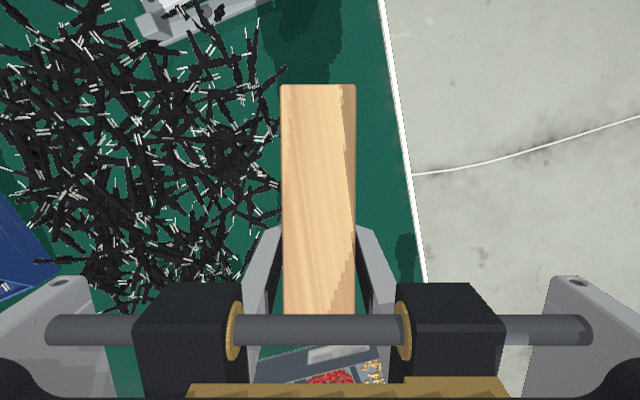

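Emit:
step_arm(motion="0 0 1.0 -1.5 0 0 0;0 0 2.1 -3 0 0 0;0 0 2.1 -3 0 0 0;0 0 2.1 -3 0 0 0;0 0 2.1 -3 0 0 0;0 0 2.1 -3 0 0 0;0 0 2.1 -3 0 0 0;0 0 2.1 -3 0 0 0;0 0 1.6 -2.2 0 0 0;0 0 1.0 -1.6 0 0 0;0 0 0 0 0 0 0")

```text
time: 6.35
tool_pos: [0.4037, 0.2917, 0.1203]
ee_rot: [-2.937, 1.567, 3.113]
wrist_force: [-0.1, -0.1, -1.9]
width: 0.0437
```

Emit:
step_arm(motion="0 0 0 0 0.08 0 0;0 0 0 0 0.12 0 0;0 0 0 0 0.12 0 0;0 0 0 0 0.12 0 0;0 0 0 0 0.12 0 0;0 0 0 0 0.12 0 0;0 0 0 0 0.12 0 0;0 0 0 0 0.12 0 0;0 0 0 0 0.12 0 0;0 0 0 0 0.10 0 0;0 0 0 0 0.07 0 0;0 0 0 0 0 0 0")

```text
time: 7.35
tool_pos: [0.4073, 0.2886, 0.1206]
ee_rot: [-0.922, 1.569, -2.372]
wrist_force: [0.1, 0.4, -1.6]
width: 0.0439
```

```bash
python3 - <<'E'
from h import *
cv2.imwrite("pics/w5.png",snapshot('wrist')[:,:,::-1])
o=robot.get_obs();print(o['time'],o['tool_pos'],Rt(o['ee_rot']),o['wrist_force'],o['width'],o['joint_positions'])
go([.4064,.2897,.024],target(np.radians(-83)))
E
```

```text
7.4 [0.4072 0.2888 0.1207] [[-0.0013  0.9924  0.1232]
 [-0.0012  0.1232 -0.9924]
 [-1.     -0.0015  0.001 ]] [-0.0742  0.1103 -1.8258] 0.04348554309781381 [ 0.5035  0.0201  1.6487 -0.0004  1.4745  1.9508]
shift cm (current tool axes) [ 9.6726 -0.0538 -0.1107] (new axes) [ 9.6726 -0.0682 -0.1009] rotvec [0.0013 0.001  0.0015] rows rot 0.017755199602760945 rows tr 2.319756827581438
```

View pics/w5.png

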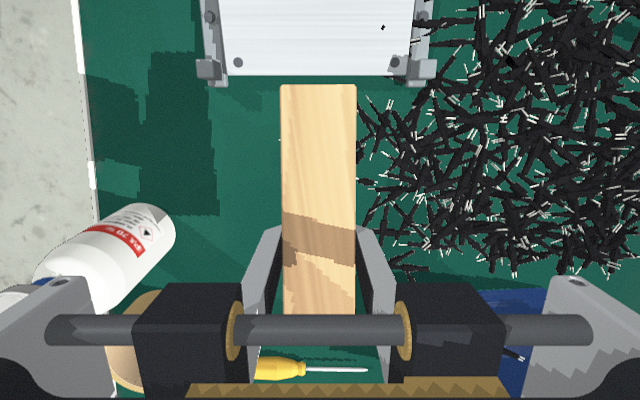

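```bash
python3 - <<'E'
from h import *
im=cv2.imread("pics/w5.png")
cv2.imwrite("pics/w5a.png",cv2.resize(im[0:110,190:440],None,fx=3.2,fy=3.2,interpolation=cv2.INTER_CUBIC))
E
```

```text
(no output)
```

View pics/w5a.png

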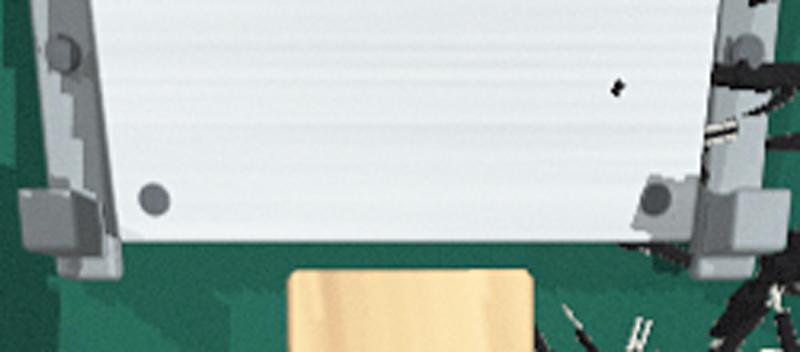

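```bash
python3 - <<'E'
from h import *
p=camera_params('wrist');o=robot.get_obs()
L=px2w(p,204.4,68.1,.034);R_=px2w(p,428.1,68.4,.034)
d=L-R_;print('posts',L,R_,np.linalg.norm(d),np.degrees(np.arctan2(-d[0],d[1])),(L+R_)/2)
a=px2w(p,227.5,75,.016);b=px2w(p,408.7,75,.016)
d=a-b;print('edge',a,b,np.linalg.norm(d),np.degrees(np.arctan2(-d[0],d[1])),(a+b)/2)
t1=px2w(p,280,84,.102);t2=px2w(p,356.6,84,.102);d=t1-t2
print('tip',t1,t2,np.linalg.norm(d),np.degrees(np.arctan2(-d[0],d[1])),Rt(o['ee_rot']).T@((t1+t2)/2-o['tool_pos']))
E
```

```text
posts [0.5082 0.389  0.034 ] [0.5293 0.2179 0.034 ] 0.17233938265176071 7.051093870289832 [0.5187 0.3034 0.034 ]
edge [0.5064 0.3764 0.016 ] [0.5251 0.2269 0.016 ] 0.15070522886221038 7.121304983551584 [0.5157 0.3016 0.016 ]
tip [0.5006 0.3215 0.102 ] [0.5059 0.2785 0.102 ] 0.04334318826351738 7.1200008818118095 [0.0186 0.0967 0.0007]
```

Emit:
step_arm(motion="0 1 -0.4 0 0 0 0;0 1.5 0 0 0 0 0;0 1.5 0 0 0 0 0;0 1.5 0 0 0 0 0;0 1.5 0 0 0 0 0;0 1.2 0 0 0 0 0;0 0.8 0 0 0 0 0;0 0.4 0 0 0 0 0;0 0.2 0 0 0 0 0;0 0 0 0 0 0 0;0 0 0 0 0 0 0")

```text
time: 8.32
tool_pos: [0.4036, 0.2894, 0.0264]
ee_rot: [1.975, 1.569, 0.527]
wrist_force: [0.0, 0.1, -1.7]
width: 0.0436
```

Continue down in small steps.

Emit:
step_arm(motion="0 0.2 0 0 0 0 0;0 0.1 0 0 0 0 0;0 0.1 0 0 0 0 0;0 0 0 0 0 0 0;0 0 0 0 0 0 0")

```text
time: 8.73
tool_pos: [0.4032, 0.2892, 0.0218]
ee_rot: [2.169, 1.571, 0.721]
wrist_force: [-0.1, 0.0, -2.0]
width: 0.0439
```

Emit:
step_arm(motion="0 0.05 0 0 0 0 0;0 0.05 0 0 0 0 0;0 0 0 0 0 0 0;0 0 0 0 0 0 0")

```text
time: 9.07
tool_pos: [0.4032, 0.2892, 0.0218]
ee_rot: [2.127, 1.57, 0.679]
wrist_force: [-2.2, -1.8, 4.7]
width: 0.0439
```

Emit:
step_arm(motion="55 0 0 0 0 0 0;70 0 0 0 0 0 0;70 0 0 0 0 0 0;70 -0.2 0 0 0 0 0;70 -1 0 0 0 0 0;70 -1.5 0 0 0 0 0;70 -2.5 0 0 0 0 0;70 -2.5 0 0 0 0 0;70 -1 0 0 0 0 0;70 0 0 0 0 0 0;70 0 0 0 0 0 0")

```text
time: 9.98
tool_pos: [0.4034, 0.2893, 0.1081]
ee_rot: [1.99, 1.569, 0.542]
wrist_force: [0.3, 0.5, 0.0]
width: 0.066
```

```bash
python3 - <<'E'
from h import *
cv2.imwrite("pics/w6.png",snapshot('wrist')[:,:,::-1])
o=robot.get_obs();print(o['time'],o['tool_pos'],Rt(o['ee_rot']),o['wrist_force'],o['width'],o['joint_positions'])
E
```

```text
10.0333 [0.4026 0.2888 0.1067] [[-0.0013  0.9925  0.1225]
 [-0.0007  0.1225 -0.9925]
 [-1.     -0.0014  0.0005]] [-0.1892  0.2459 -0.7375] 0.06559086311922149 [0.5078 0.0216 1.676  0.     1.4455 1.9558]
```

View pics/w6.png

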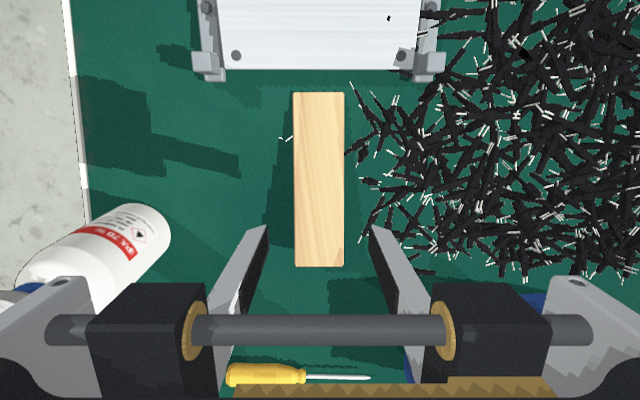

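```bash
python3 - <<'E'
from h import *
go([.3205,.2789,.027],target(np.radians(-82.9)))
E
```

```text
shift cm (current tool axes) [ 7.9863 -8.2577 -0.0224] (new axes) [ 7.9748 -8.2689 -0.0277] rotvec [-0.0011  0.0005  0.0014] rows rot 0.014976527684576739 rows tr 2.754894475207936
```

Emit:
step_arm(motion="16 0 -1.5 0 0 0 0;16 0 -2.5 0 0 0 0;16 0 -2.5 0 0 0 0;16 0 -1.3 0 0 0 0;16 0 -0.5 0 0 0 0;16 1.5 0 0 0 0 0;16 2 0 0 0 0 0;16 2 0 0 0 0 0;16 1.5 0 0 0 0 0;16 0.7 0 0 0 0 0;16 0 0 0 0 0 0;16 0 0 0 0 0 0;16 0 0 0 0 0 0")

```text
time: 11.12
tool_pos: [0.3215, 0.2794, 0.0315]
ee_rot: [2.046, 1.569, 0.598]
wrist_force: [-0.1, -0.5, 0.9]
width: 0.0147
```

```bash
python3 - <<'E'
from h import *
cv2.imwrite("pics/w7.png",snapshot('wrist')[:,:,::-1])
o=robot.get_obs();print(o['time'],o['tool_pos'],Rt(o['ee_rot']),o['wrist_force'],o['width'],o['joint_positions'])
go([.3205,.2789,.027],target(np.radians(-82.9)))
E
```

```text
11.1667 [0.3217 0.2795 0.0317] [[ 0.0017  0.9925  0.1224]
 [ 0.0012  0.1224 -0.9925]
 [-1.      0.0019 -0.001 ]] [-0.8532 -0.9199 -0.0994] 0.014793343212742038 [ 0.5822 -0.066   1.922   0.0001  1.2835  2.0303]
shift cm (current tool axes) [ 0.4739 -0.1234  0.0488] (new axes) [ 0.4742 -0.1226  0.0482] rotvec [-0.0012 -0.001  -0.0019] rows rot 0.019659228757006104 rows tr 0.11802751294510395
```

View pics/w7.png

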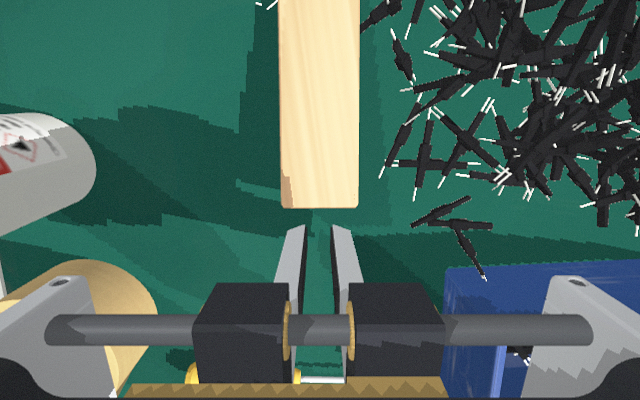

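Emit:
step_arm(motion="16 0.3 0.3 0 0 0 0;16 0.3 0.5 0.05 0 0 0;16 0 0.7 0 0 0 0;16 0 0.7 0 0 0 0;16 0 0.7 0 0 0 0;16 0 0.7 0 0 0 0;16 0 0.8 0 0 0 0;16 0 0.8 0 0 0 0;16 0 0.8 0 0 0 0;16 0 0.8 0 0 0 0;16 0 0.8 0 0 0 0;16 0 0.8 0 0 0 0;16 0 0.6 0 0 0 0;16 0 0 0 0 0 0;16 0 0 0 0 0 0")

```text
time: 12.42
tool_pos: [0.4064, 0.2893, 0.0247]
ee_rot: [-1.551, 1.56, -2.999]
wrist_force: [-13.3, -1.2, 9.7]
width: 0.0148
```

```bash
python3 - <<'E'
from h import *
cv2.imwrite("pics/w8.png",snapshot('wrist')[:,:,::-1])
o=robot.get_obs();print(o['time'],o['tool_pos'],Rt(o['ee_rot']),o['wrist_force'],o['width'],o['joint_positions'])
E
```

```text
12.4667 [0.4064 0.2893 0.0247] [[-0.01    0.9924  0.1227]
 [-0.0014  0.1227 -0.9924]
 [-0.9999 -0.0101  0.0002]] [-12.9993  -1.8959   9.7467] 0.01494354026000177 [0.5025 0.1118 1.7557 0.0037 1.2835 1.9493]
```

View pics/w8.png

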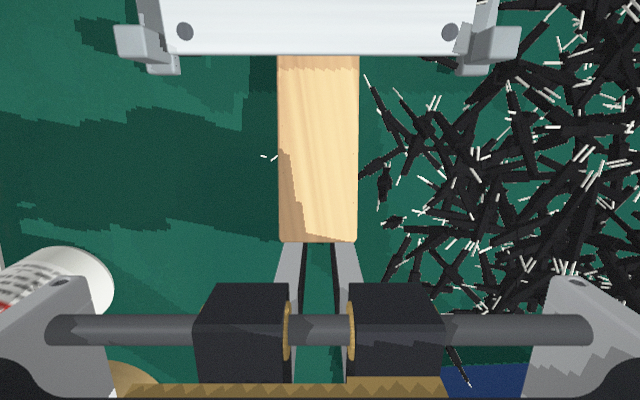

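Emit:
step_arm(motion="16 0 0.5 0 0 0 0;16 0 0.6 0 0 0 0;16 0 0.6 0 0 0 0;16 0 0.6 0 0 0 0;16 0 0.6 0 0 0 0;16 0 0.6 0 0 0 0;16 0 0.6 0 0 0 0;16 0 0.4 0 0 0 0;16 0 0.2 0 0 0 0;16 0 0 0 0 0 0;16 0 0 0 0 0 0")

```text
time: 13.38
tool_pos: [0.4523, 0.295, 0.0247]
ee_rot: [-1.545, 1.559, -2.992]
wrist_force: [-13.8, -1.2, 10.4]
width: 0.0148
```

```bash
python3 - <<'E'
from h import *
cv2.imwrite("pics/w9.png",snapshot('wrist')[:,:,::-1])
o=robot.get_obs();print(o['time'],o['tool_pos'],Rt(o['ee_rot']),o['wrist_force'],o['width'],o['joint_positions'])
E
```

```text
13.4333 [0.4524 0.295  0.0247] [[-0.0113  0.9923  0.1229]
 [-0.0017  0.1229 -0.9924]
 [-0.9999 -0.0114  0.0003]] [-14.598   -1.13    10.5368] 0.014949390089741678 [0.4707 0.1991 1.655  0.0037 1.2983 1.9172]
```

View pics/w9.png

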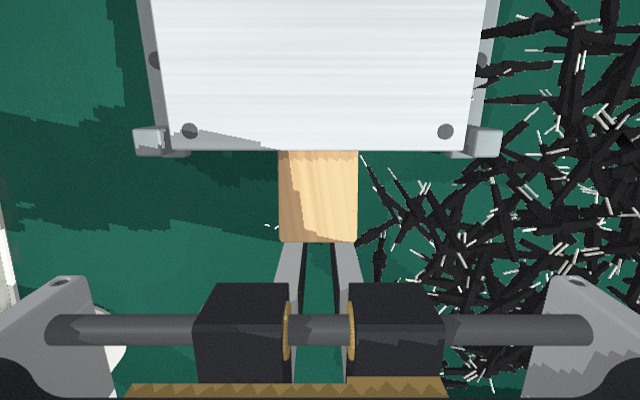

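```bash
cat >> h.py <<'E'
RIGO=np.array([.516,.302,0]);RY=np.radians(7.1)
ex=np.array([np.cos(RY),np.sin(RY),0]);ey=np.array([-ex[1],ex[0],0])
def rig(x,y,z): return RIGO+ex*x+ey*y+np.array([0,0,z])
def plate_pt(th,xf,y,top): # material point at rig x=xf when level, height top when level
    dx,dz=xf-.135,top-.029
    # tilt positive = front high: rotate
    c,s=np.cos(th),np.sin(th)
    return rig(.135+dx*c+dz*s, y, .029-dx*s+dz*c)
E
python3 - <<'E'
from h import *
p=camera_params('wrist')
im=cv2.imread("pics/w9.png")
cv2.imwrite("pics/w9a.png",cv2.resize(im[110:260,120:320],None,fx=4,fy=4,interpolation=cv2.INTER_CUBIC))
cv2.imwrite("pics/w9b.png",cv2.resize(im[110:260,320:520],None,fx=4,fy=4,interpolation=cv2.INTER_CUBIC))
for th in [-.06,-.04,-.03,-.02,-.01,0,.01]: print(th,w2px(p,plate_pt(th,0,.075,.034)),w2px(p,plate_pt(th,0,-.075,.034)),w2px(p,plate_pt(th,0,-.075,.024)))
print('posts',w2px(p,rig(.003,.086,.034)),w2px(p,rig(.003,-.086,.034)))
o=robot.get_obs();print((o['tool_pos']-RIGO)@np.c_[ex,ey])
E
```

```text
-0.06 [177.522  146.9534] [459.904  146.9797] [451.9572 143.3448]
-0.04 [175.1857 147.7686] [462.2549 147.7953] [453.993  144.4167]
-0.03 [173.9825 148.1474] [463.4656 148.1742] [455.0406 144.9285]
-0.02 [172.7552 148.5062] [464.7007 148.5332] [456.1086 145.4237]
-0.01 [171.5031 148.8447] [465.9606 148.8718] [457.1976 145.902 ]
0 [170.2257 149.1621] [467.246  149.1894] [458.308  146.3628]
0.01 [168.9223 149.458 ] [468.5576 149.4855] [459.4402 146.8059]
posts [147.4273 143.1844] [490.0436 143.217 ]
[-0.064   0.0009]
```

View pics/w9a.png

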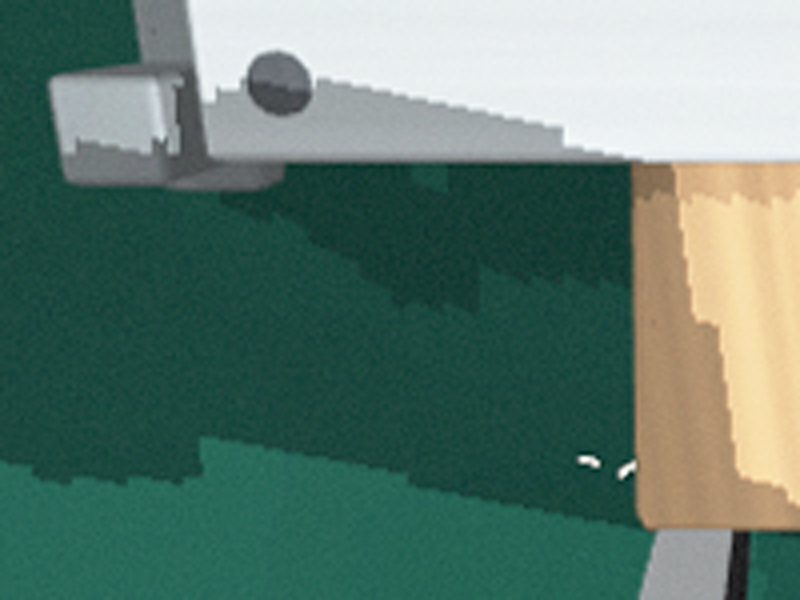

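View pics/w9b.png

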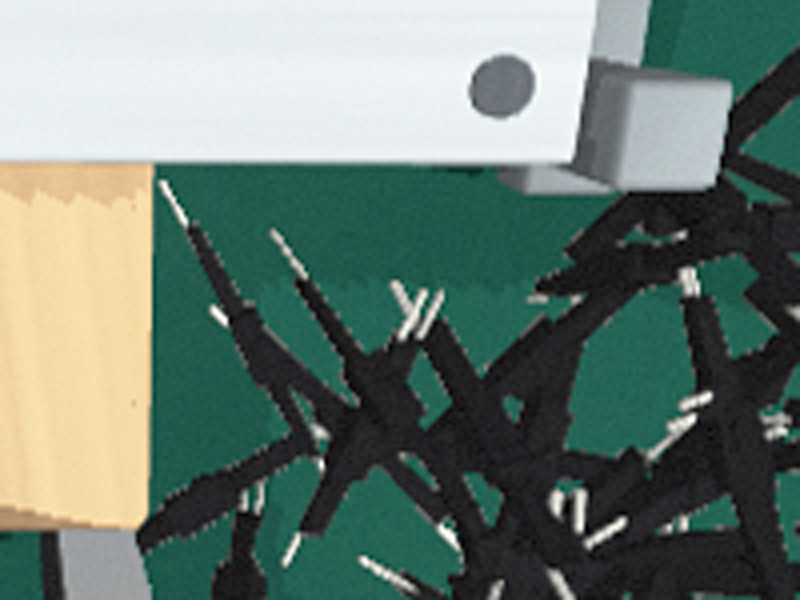

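```bash
python3 - <<'E'
from h import *
p=camera_params('wrist')
for c in (280,318,356): print((px2w(p,c,241.5,.033)-RIGO)@np.c_[ex,ey])
print((px2w(p,172.3,150,.032)-RIGO)@np.c_[ex,ey],(px2w(p,464.3,150.3,.032)-RIGO)@np.c_[ex,ey])
E
```

```text
[-0.0519  0.0217]
[-0.0519  0.0004]
[-0.0519 -0.0209]
[-0.0007  0.075 ] [-0.0009 -0.0746]
```

Emit:
step_arm(motion="16 0 0.3 0 0 0 0;16 0 0.3 0 0 0 0;16 0 0.2 0 0 0 0;16 0 0 0 0 0 0;16 0 0 0 0 0 0")

```text
time: 13.85
tool_pos: [0.4602, 0.296, 0.0247]
ee_rot: [-1.546, 1.559, -2.994]
wrist_force: [-14.5, -1.6, 10.0]
width: 0.015
```

```bash
python3 - <<'E'
from h import *
im=snapshot('wrist')[:,:,::-1];cv2.imwrite("pics/w10.png",im)
cv2.imwrite("pics/w10a.png",np.hstack([cv2.resize(im[110:260,120:220],None,fx=4,fy=4,interpolation=cv2.INTER_CUBIC),cv2.resize(im[110:260,420:520],None,fx=4,fy=4,interpolation=cv2.INTER_CUBIC)]))
o=robot.get_obs();print(o['time'],(o['tool_pos']-RIGO)@np.c_[ex,ey],o['wrist_force'])
p=camera_params('wrist')
for th in [-.04,-.02,-.01,0,.01]: print(th,w2px(p,plate_pt(th,0,.075,.034)),w2px(p,plate_pt(th,0,-.075,.034)))
print('posts',w2px(p,rig(.003,.086,.034)),w2px(p,rig(.003,-.086,.034)))
E
```

```text
13.9 [-0.0561  0.0009] [-15.1362  -2.4457  10.7849]
-0.04 [177.3219 162.7344] [460.1064 162.7732]
-0.02 [174.9641 163.7116] [462.4791 163.7509]
-0.01 [173.7499 164.1739] [463.7009 164.2135]
0 [172.5115 164.618 ] [464.9472 164.6579]
0.01 [171.2483 165.0435] [466.2184 165.0836]
posts [150.0799 158.823 ] [487.3772 158.8702]
```

View pics/w10a.png

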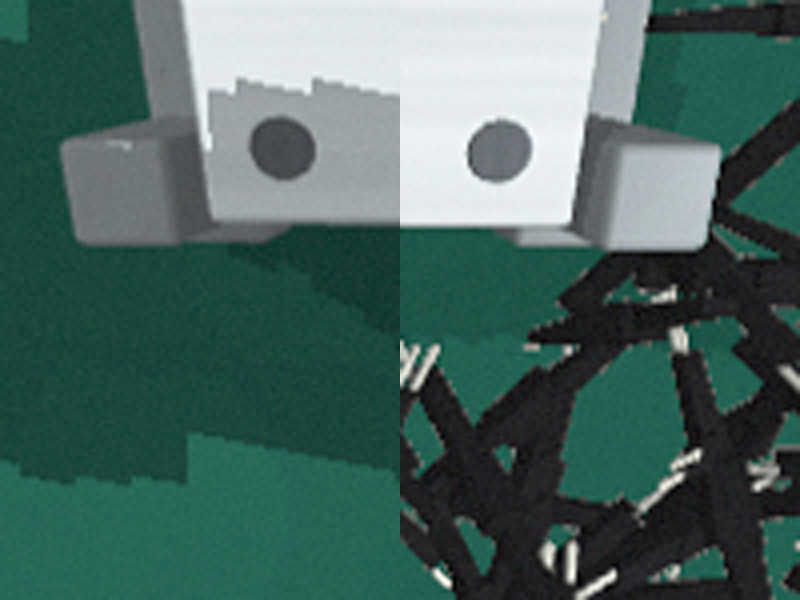

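View pics/w10.png

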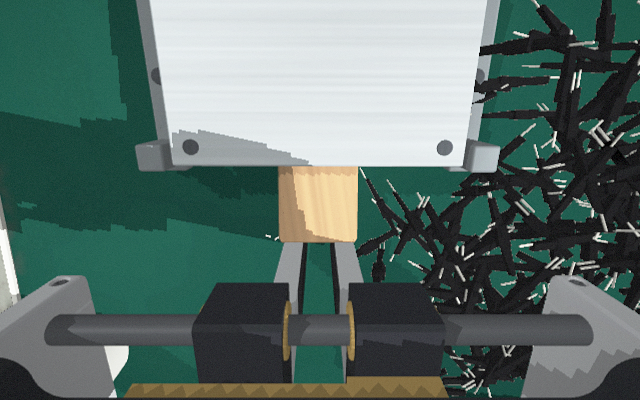

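```bash
python3 - <<'E'
from h import *
p=camera_params('wrist')
im=cv2.imread("pics/w10.png");cv2.imwrite("pics/w10b.png",cv2.resize(im[155:255,260:380],None,fx=6,fy=6,interpolation=cv2.INTER_CUBIC))
for r in (165,166,167,241,242): print(r,(px2w(p,318,r,.034)-RIGO)@np.c_[ex,ey])
E
```

```text
165 [-0.0002  0.0004]
166 [-0.0007  0.0004]
167 [-0.0012  0.0004]
241 [-0.0431  0.0004]
242 [-0.0437  0.0004]
```

View pics/w10b.png

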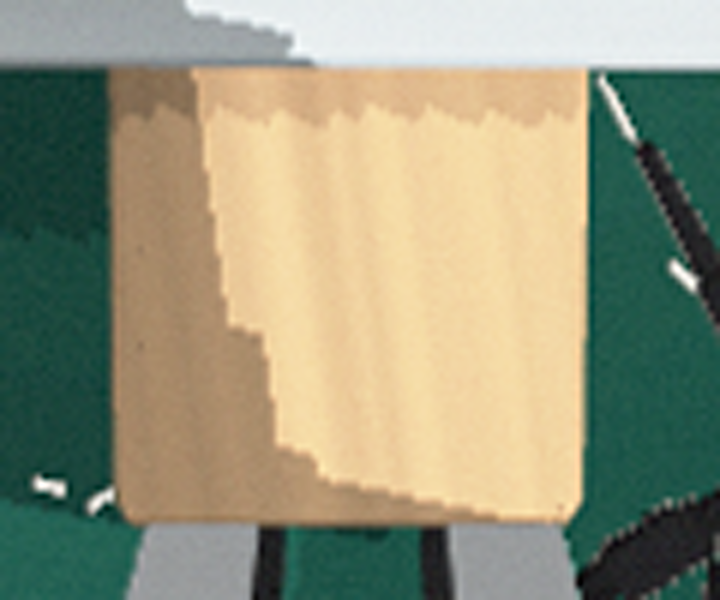

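Emit:
step_arm(motion="16 0 -0.3 0 0 0 0;16 0 -0.8 0 0 0 0;16 0 -1.5 0 0 0 0;16 0 -2 0 0 0 0;16 -1 -1.5 0 0 0 0;16 -2.5 0 0 0 0 0;16 -3 0 0 0 0 0;16 -2.5 0 0 0 0 0;16 -1 0 0 0 0 0;16 0 0 0 0 0 0;16 0 0 0 0 0 0")

```text
time: 14.82
tool_pos: [0.4045, 0.2887, 0.1244]
ee_rot: [1.738, 1.57, 0.29]
wrist_force: [0.7, -0.8, -0.3]
width: 0.0152
```

```bash
python3 - <<'E'
from h import *
im=snapshot('wrist')[:,:,::-1];cv2.imwrite("pics/w11.png",im)
s=snapshot('side')[:,:,::-1];cv2.imwrite("pics/s11.png",cv2.resize(s[150:250,260:380],None,fx=6,fy=6,interpolation=cv2.INTER_CUBIC))
o=robot.get_obs();print(o['time'],o['tool_pos'],o['wrist_force'],Rt(o['ee_rot']))
p=camera_params('wrist')
print((o['tool_pos']-RIGO)@np.c_[ex,ey])
for th in [-.04,-.02,-.01,0,.01]: print(th,w2px(p,plate_pt(th,0,.075,.034)),w2px(p,plate_pt(th,0,-.075,.034)))
print('posts',w2px(p,rig(.003,.086,.034)),w2px(p,rig(.003,-.086,.034)))
E
```

```text
14.9167 [0.4033 0.2881 0.1225] [ 0.6826 -1.1278 -0.0325] [[-0.0031  0.9925  0.1223]
 [-0.0018  0.1223 -0.9925]
 [-1.     -0.0033  0.0014]]
[-0.1135  0.0002]
-0.04 [222.6156  67.84  ] [412.0207  67.7498]
-0.02 [221.5507  67.4029] [413.0716  67.312 ]
-0.01 [221.0069  67.1526] [413.6081  67.0613]
0 [220.4554  66.8806] [414.1522  66.789 ]
0.01 [219.8962  66.5867] [414.704   66.4947]
posts [205.8144  62.6817] [428.7603  62.5795]
```

View pics/w11.png

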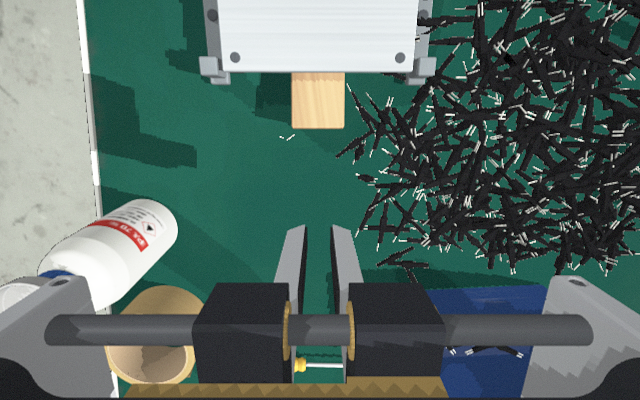

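View pics/s11.png

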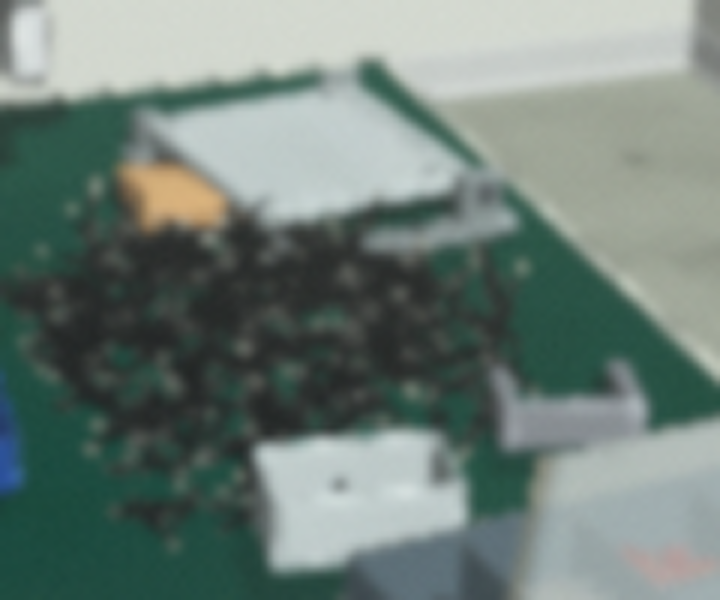

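```bash
python3 - <<'E'
from h import *
p=camera_params('wrist')
im=cv2.imread("pics/w11.png");cv2.imwrite("pics/w11a.png",cv2.resize(im[40:140,190:440],None,fx=3.2,fy=3.2,interpolation=cv2.INTER_CUBIC))
for r in (71,72,73,128,129): print(r,(px2w(p,318,r,.034)-RIGO)@np.c_[ex,ey])
# tray grasp prep
q=camera_params('top')
from itertools import product
go([.467,-.061,.15],target(np.radians(82.6)))
go([.467,-.061,.15],target(np.radians(82.6-180)))
E
```

```text
71 [-0.003  -0.0005]
72 [-0.0037 -0.0005]
73 [-0.0044 -0.0005]
128 [-0.0464 -0.0005]
129 [-0.0472 -0.0005]
shift cm (current tool axes) [-2.7054  2.0402 35.434 ] (new axes) [ -2.748 -10.81  -33.803] rotvec [-2.8898 -0.0044  0.0026] rows rot 23.125133470914314 rows tr 8.536136217005957
shift cm (current tool axes) [-2.7054  2.0402 35.434 ] (new axes) [-2.748 10.81  33.803] rotvec [0.2517 0.0018 0.0031] rows rot 2.0147321805630227 rows tr 8.536136217005957
```

View pics/w11a.png

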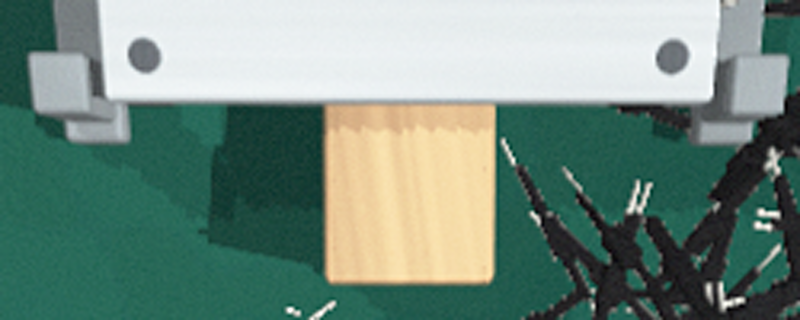

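Emit:
step_arm(motion="70 -1.5 0 1.5 0 0 0;80 -1.2 0.2 3 0 0 0;80 -1 0.2 3.6 0 0 0;80 -1 0.2 3.6 0 0 0;80 0 0.2 3.6 0 0 0;80 0 0.2 3.6 0 0 0;80 0 0.2 3.6 0 0 0;80 0 0.2 3.6 0 0 0;80 0 0.2 3.6 0.06 0 0;80 0 0.2 3 0.07 0 0;80 0 0.2 2 0.07 0 0;80 0 0 0.7 0.05 0 0;80 0 0 0 0 0 0;80 0 0 0 0 0 0")

```text
time: 16.08
tool_pos: [0.4609, -0.0609, 0.1698]
ee_rot: [-1.834, 1.567, 2.751]
wrist_force: [-0.1, 0.5, 0.1]
width: 0.0752
```

```bash
python3 - <<'E'
from h import *
im=snapshot('wrist')[:,:,::-1];cv2.imwrite("pics/w12.png",im)
o=robot.get_obs();print(o['time'],o['tool_pos'],o['wrist_force'],Rt(o['ee_rot']),o['width'])
E
```

```text
16.1333 [ 0.4611 -0.0603  0.1702] [-0.8139 -0.0803 -0.6997] [[-0.0026  0.9921 -0.1257]
 [ 0.0012 -0.1257 -0.9921]
 [-1.     -0.0027 -0.0009]] 0.07516922804227844
```

View pics/w12.png

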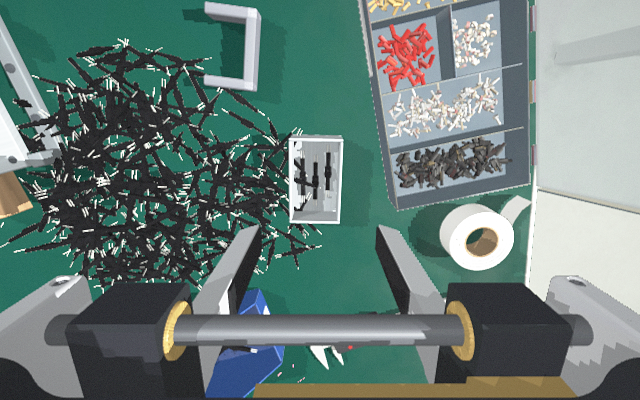

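```bash
python3 - <<'E'
from h import *
p=camera_params('wrist')
c=[px2w(p,u,v,.036) for u,v in [(289,136.5),(342.5,136.5),(341,222.5),(289,221.5)]]
print(c, np.linalg.norm(c[0]-c[1]),np.linalg.norm(c[1]-c[2]))
m=sum(c)/4; d=c[0]+c[1]-c[2]-c[3]; print(m,np.degrees(np.arctan2(d[1],d[0])))
go([m[0],m[1],.027],target(np.arctan2(d[1],d[0])-np.pi/2))
E
```

```text
[array([ 0.52  , -0.0391,  0.036 ]), array([ 0.5134, -0.091 ,  0.036 ]), array([ 0.4236, -0.0802,  0.036 ]), array([ 0.4316, -0.0254,  0.036 ])] 0.052349433182296394 0.09048422937938227
[ 0.4722 -0.0589  0.036 ] -7.820025822425412
shift cm (current tool axes) [14.3201  1.1233 -0.2653] (new axes) [14.3229  1.0815 -0.2895] rotvec [ 0.0105 -0.0009  0.0027] rows rot 0.08683723271092074 rows tr 3.4452229695963883
```

Emit:
step_arm(motion="80 2 0.5 -0.1 0.01 0 0;80 2.5 0.4 -0.1 0 0 0;80 2.5 0 0 0 0 0;80 2 0 0 0 0 0;80 1.6 0 0 0 0 0;80 1.2 0 0 0 0 0;80 1.0 0 0 0 0 0;80 0.8 0 0 0 0 0;80 0.4 0 0 0 0 0;80 0 0 0 0 0 0;80 0 0 0 0 0 0;80 0 0 0 0 0 0")

```text
time: 17.13
tool_pos: [0.4716, -0.0601, 0.0326]
ee_rot: [1.531, 1.569, -0.177]
wrist_force: [-0.4, -0.0, -0.4]
width: 0.0751
```

```bash
python3 - <<'E'
from h import *
im=snapshot('wrist')[:,:,::-1];cv2.imwrite("pics/w13.png",im)
o=robot.get_obs();print(o['time'],o['tool_pos'],o['wrist_force'],Rt(o['ee_rot']),o['width'])
E
```

```text
17.1833 [ 0.4716 -0.0602  0.0327] [0.1447 0.7884 0.0309] [[ 0.002   0.9906 -0.1367]
 [-0.0004 -0.1367 -0.9906]
 [-1.      0.002   0.0001]] 0.07524139292235639
```

View pics/w13.png

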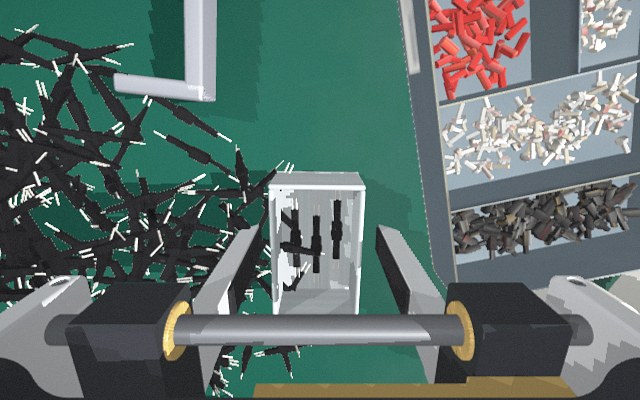

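Emit:
step_arm(motion="80 0.3 0 0 0 0 0;80 0.3 0 0 0 0 0;80 0 0 0 0 0 0;70 0 0 0 0 0 0;62 0 0 0 0 0 0;50 0 0 0 0 0 0;40 0 0 0 0 0 0;40 0 0 0 0 0 0;40 0 0 0 0 0 0;40 0 0 0 0 0 0;40 0 0 0 0 0 0")

```text
time: 18.1
tool_pos: [0.4709, -0.0598, 0.0258]
ee_rot: [2.854, 1.57, 1.146]
wrist_force: [0.2, 1.3, -0.4]
width: 0.0536
```

Emit:
step_arm(motion="40 -0.2 0 0 0 0 0;40 -0.4 0 0 0 0 0;40 -0.7 0 0 0 0 0;40 -1 0 0 0 0 0;40 -1.2 0 0 0 0 0;40 -1.2 0 0 0 0 0;40 -1.2 0 0 0 0 0;40 -1.2 0 0 0 0 0;40 -1 0 0 0 0 0;40 -0.6 0 0 0 0 0;40 -0.3 0 0 0 0 0;40 0 0 0 0 0 0")

```text
time: 19.1
tool_pos: [0.4713, -0.0601, 0.1166]
ee_rot: [1.494, 1.569, -0.214]
wrist_force: [1.2, -0.3, -1.9]
width: 0.0539
```

```bash
python3 - <<'E'
from h import *
im=snapshot('wrist')[:,:,::-1];cv2.imwrite("pics/w14.png",im)
o=robot.get_obs();print(o['time'],o['tool_pos'],o['wrist_force'],Rt(o['ee_rot']),o['width'],o['joint_positions'])
g=rig(.063,0,.13);go(g,target(RY-np.pi/2))
E
```

```text
19.15 [ 0.4708 -0.06    0.1158] [-0.4699 -0.3688 -1.6635] [[ 0.0002  0.9906 -0.1368]
 [ 0.     -0.1368 -0.9906]
 [-1.      0.0002 -0.    ]] 0.05391202318723458 [-0.2464 -0.0331  1.7118  0.0001  1.4627  1.4616]
shift cm (current tool axes) [ -1.4172   5.6101 -38.1059] (new axes) [ -1.4196  15.2568 -35.366 ] rotvec [-0.2611 -0.     -0.0002] rows rot 2.0894584532725817 rows tr 9.24284790406798
```

View pics/w14.png

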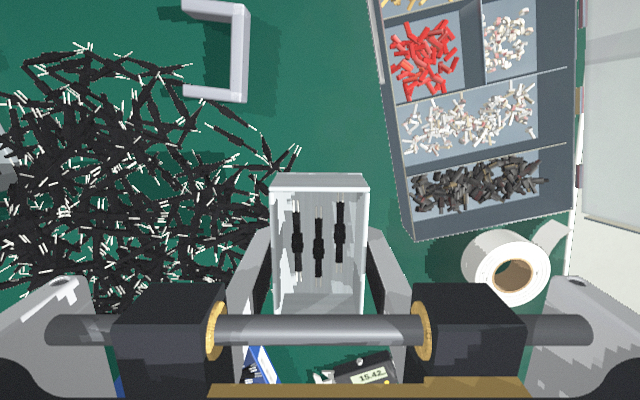

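Emit:
step_arm(motion="40 -0.07 0.06 -0.4 0 0 0;40 -0.07 0.13 -0.9 0 0 0;40 -0.07 0.21 -1.4 0 0 0;40 -0.07 0.27 -1.8 0 0 0;40 -0.07 0.31 -2.1 0 0 0;40 -0.07 0.34 -2.3 0 0 0;40 -0.07 0.34 -2.3 0 0 0;40 -0.07 0.34 -2.3 0 0 0;40 -0.07 0.34 -2.3 0 0 0;40 -0.07 0.34 -2.3 0 0 0;40 -0.07 0.34 -2.3 0 0 0;40 -0.07 0.34 -2.3 0 0 0;40 -0.07 0.34 -2.3 0 0 0;40 -0.07 0.34 -2.3 0 0 0;40 -0.07 0.34 -2.3 0 0 0;40 -0.07 0.31 -2.1 0 0 0;40 -0.07 0.27 -1.8 0 0 0;40 -0.07 0.21 -1.4 0 0 0;40 -0.07 0.13 -0.9 0 0 0;40 -0.07 0.06 -0.4 0 0 0")

```text
time: 20.82
tool_pos: [0.573, 0.2931, 0.1287]
ee_rot: [-1.38, 1.569, -3.086]
wrist_force: [-0.1, -0.3, -2.4]
width: 0.0532
```

Emit:
step_arm(motion="40 0 0 0 0 0 0;40 0 0 0 -0.03 0 0;40 0 0 0 -0.05 0 0;40 0 0 0 -0.05 0 0;40 0 0 0 -0.05 0 0;40 0 0 0 -0.05 0 0;40 0 0 0 -0.03 0 0;40 0 0 0 0 0 0;40 0 0 0 0 0 0")

```text
time: 21.57
tool_pos: [0.5733, 0.2904, 0.1297]
ee_rot: [-0.848, 1.57, -2.297]
wrist_force: [0.4, 0.4, -3.2]
width: 0.0537
```

```bash
python3 - <<'E'
from h import *
im=snapshot('wrist')[:,:,::-1];cv2.imwrite("pics/w15.png",im)
o=robot.get_obs();print(o['time'],o['tool_pos'],o['wrist_force'],Rt(o['ee_rot']),o['width'],o['joint_positions'])
g=rig(.063,0,.13);go(g,target(RY-np.pi/2))
E
```

```text
21.6167 [0.5734 0.2906 0.1297] [-0.8714  0.2137 -2.1963] [[-0.0002  0.9927  0.1209]
 [-0.0002  0.1209 -0.9927]
 [-1.     -0.0002  0.0002]] 0.05368352256438874 [ 0.381   0.3266  1.276  -0.0001  1.5393  1.8306]
shift cm (current tool axes) [-0.0271  0.744  -1.8407] (new axes) [-0.0267  0.7489 -1.8387] rotvec [-0.0027  0.0002  0.0002] rows rot 0.021577057039431222 rows tr 0.47615150252460514
```

View pics/w15.png

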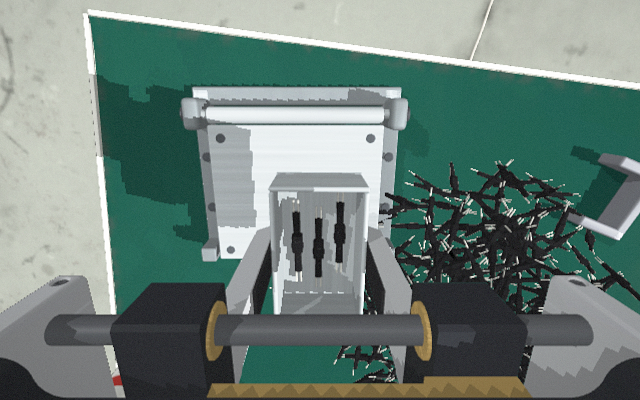

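```bash
python3 - <<'E'
from h import *
p=camera_params('wrist');o=robot.get_obs();R=Rt(o['ee_rot'])
for u,v,z in [(271,189,.14),(369,189,.14),(285,293,.107),(353,293,.107)]: print(R.T@(px2w(p,u,v,z)-o['tool_pos']))
# plate rear edge/holes
for u,v in [(219,139),(371,139),(231,250)]: print((px2w(p,u,v,.034)-RIGO)@np.c_[ex,ey])
E
```

```text
[-0.0103  0.0431 -0.0241]
[-0.0103  0.0431  0.0273]
[ 0.0227 -0.0432 -0.023 ]
[ 0.0227 -0.0432  0.0256]
[0.1134 0.0654]
[ 0.1131 -0.0642]
[0.0087 0.0642]
```

Emit:
step_arm(motion="40 0 0.2 -0.5 0 0 0;40 0 0.2 -0.8 0 0 0;40 0 0.2 -0.5 0 0 0;40 0.5 0 0 0 0 0;40 0.9 0 0 0 0 0;40 1.1 0 0 0 0 0;40 1.1 0 0 0 0 0;40 1.1 0 0 0 0 0;40 0.9 0 0 0 0 0;40 0.6 0 0 0 0 0;40 0.3 0 0 0 0 0;40 0 0 0 0 0 0;40 0 0 0 0 0 0;40 0 0 0 0 0 0")

```text
time: 22.78
tool_pos: [0.5778, 0.3101, 0.0657]
ee_rot: [1.88, 1.569, 0.432]
wrist_force: [-0.5, -0.8, -1.9]
width: 0.054
```

```bash
python3 - <<'E'
from h import *
im=snapshot('wrist')[:,:,::-1];cv2.imwrite("pics/w16.png",im)
o=robot.get_obs();print(o['time'],o['tool_pos'],o['wrist_force'],Rt(o['ee_rot']),o['width'],o['joint_positions'])
print((o['tool_pos']-RIGO)@np.c_[ex,ey])
E
```

```text
22.8333 [0.5778 0.3101 0.0658] [ 1.0112  0.2443 -1.5515] [[ 0.0018  0.9925  0.1225]
 [ 0.0008  0.1225 -0.9925]
 [-1.      0.0018 -0.0006]] 0.05382124299609796 [0.4061 0.3931 1.3188 0.0001 1.4278 1.8541]
[0.0623 0.0004]
```

View pics/w16.png

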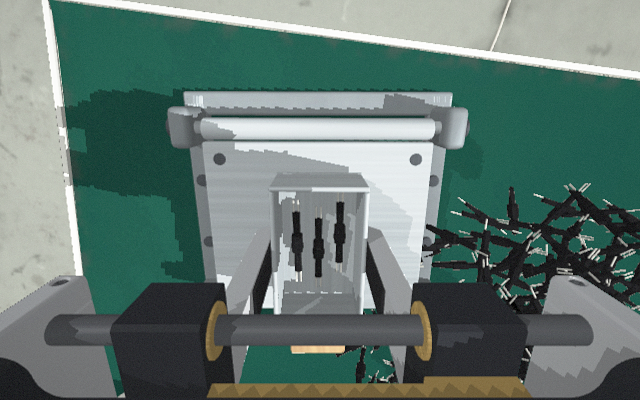

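Centred over the plate, three connectors inside. Lower gently the last ~6 mm.

Emit:
step_arm(motion="40 0.2 0 0 0 0 0;40 0.15 0 0 0 0 0;40 0.1 0 0 0 0 0;40 0 0 0 0 0 0;40 0 0 0 0 0 0")

```text
time: 23.25
tool_pos: [0.5771, 0.3098, 0.0602]
ee_rot: [-1.718, 1.571, 3.117]
wrist_force: [-0.3, -0.1, -1.5]
width: 0.0537
```

Emit:
step_arm(motion="40 0.05 0 0 0 0 0;40 0.05 0 0 0 0 0;40 0 0 0 0 0 0;40 0 0 0 0 0 0")

```text
time: 23.58
tool_pos: [0.5773, 0.3099, 0.0599]
ee_rot: [1.962, 1.57, 0.514]
wrist_force: [-1.4, -1.1, 2.0]
width: 0.0538
```

Emit:
step_arm(motion="60 0 0 0 0 0 0;66 0 0 0 0 0 0;72 0 0 0 0 0 0;76 0 0 0 0 0 0;76 -0.3 0 0 0 0 0;76 -0.6 0 0 0 0 0;76 -1 0 0 0 0 0;76 -1.5 0 0 0 0 0;76 -2 0 0 0 0 0;76 -2 0 0 0 0 0;76 -2 0 0 0 0 0;76 -1.5 0 0 0 0 0;76 0 -1.5 0 0 0 0;76 0 -3 0 0 0 0;76 0 -3 0 0 0 0;76 0 -3 0 0 0 0;76 0 -1.5 0 0 0 0;76 0 0 0 0 0 0;76 0 0 0 0 0 0")

```text
time: 25.17
tool_pos: [0.4584, 0.2954, 0.1699]
ee_rot: [1.862, 1.567, 0.414]
wrist_force: [0.5, -0.1, 0.3]
width: 0.0716
```

```bash
python3 - <<'E'
from h import *
im=snapshot('wrist')[:,:,::-1];cv2.imwrite("pics/w17.png",im)
s=snapshot('side')[:,:,::-1];cv2.imwrite("pics/s17.png",cv2.resize(s[120:270,200:400],None,fx=4,fy=4,interpolation=cv2.INTER_CUBIC))
o=robot.get_obs();print(o['time'],o['tool_pos'],o['wrist_force'],o['width'])
E
```

```text
25.2667 [0.4592 0.2953 0.1691] [ 0.1578  0.2139 -1.1232] 0.07162611470544927
```

View pics/w17.png

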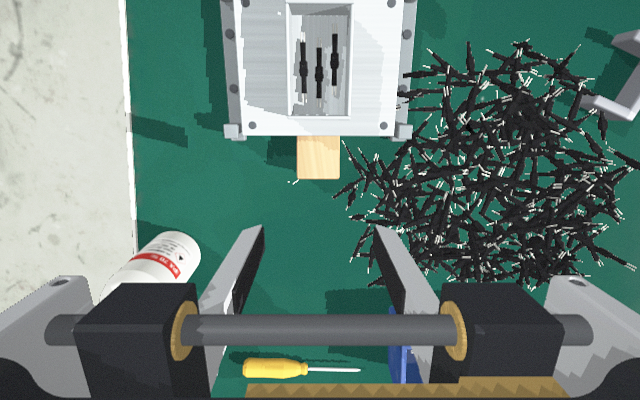

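View pics/s17.png

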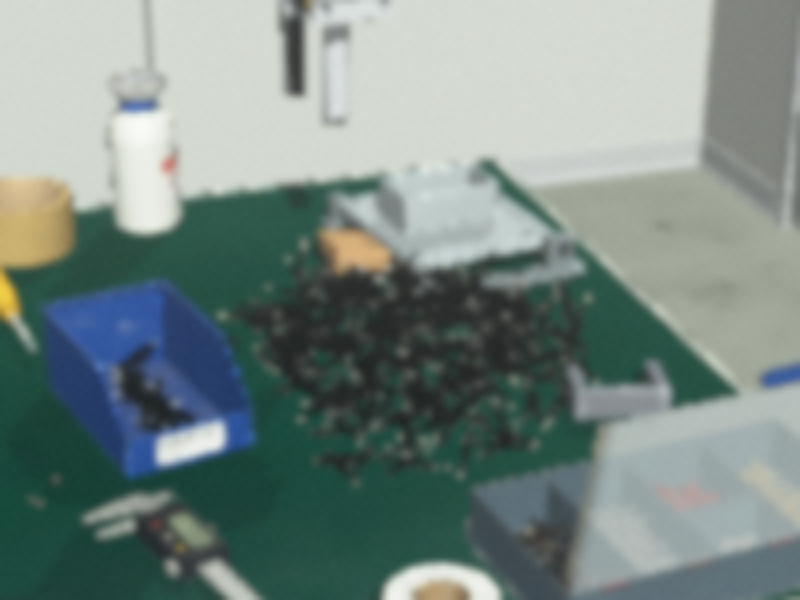

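```bash
python3 - <<'E'
from h import *
p=camera_params('wrist')
a=(px2w(p,318,135,.034)-RIGO)@np.c_[ex,ey];b=(px2w(p,318,179.5,.033)-RIGO)@np.c_[ex,ey];print(a,b,a-b)
im=snapshot('top')[:,:,::-1];cv2.imwrite("pics/t17.png",cv2.resize(im[120:320,180:460],None,fx=2.8,fy=2.8,interpolation=cv2.INTER_CUBIC))
E
```

```text
[0.0005 0.    ] [-0.0446  0.0001] [ 0.0451 -0.    ]
```

View pics/t17.png

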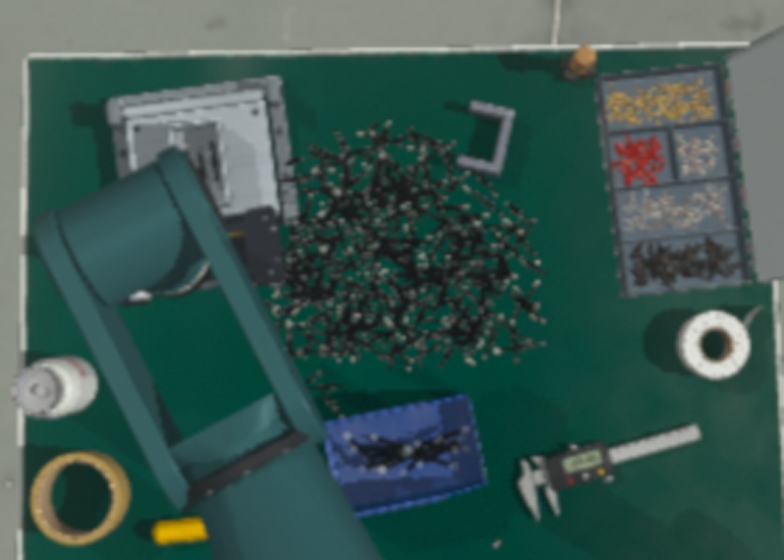

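The top view shows the stamp at (580,62) and the bottle at (55,388), both standing. The tray is on the plate and the hand is clear of everything.

```bash
python3 -c "
from bench import robot
print(robot.close_job())"
```

```text
the job is handed in; nothing more can be done
None
```

The job is done and handed in at about 25 s of the 72 s allowed. I lifted the wedge from its holder, laid it flat in front of the sagging edge and let go. I then pushed it straight in from the thick end until the plate was level, and backed the hand off. After that I carried the tray over upright with its three connectors and set it down in the middle of the plate.

My last checks:
- **Wedge:** the last picture shows about 45 mm of it still in front of the edge, so the thin end is about 105 mm past it. Earlier pictures gave 106–107 mm, a spread of about 2 mm.
- **Plate:** the tray touched down at almost exactly the height expected for a level plate, within about 0.3 mm. An earlier, coarser reading from the apparent width of the front edge put it 0–1 mm low.
- **Tray:** it stands wholly on the plate, centred to within a few millimetres, and all three connectors are visible inside.
- **Surroundings:** the bottle and the stamp are still standing. The highest wrist force I read was about 18 N, during the push.

No check failed.

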